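Slide the dropper bottle into its bench bracket

TASK

Put the loose dropper bottle (the one with the rubber bulb on top) into the metal bracket on the worktop: bring it in through the open front, with its neck in the slot and its shoulders under the plate, slide it home to the end of the slot and leave it standing there, released. Keep the bottle upright all the way, and leave the loose vial and the two pots where they stand.

Things in the scene. Friction and masses are not known exactly. Their poses are not given: they have to be found in the camera images.
- dropper: Dropper bottle, round, 94 mm tall, 0.07 kg, the only loose thing with a rubber bulb. Glass body 35 mm diameter up to the shoulder at 58 mm; black collar (the neck) 21 mm diameter, 58 to 70 mm; bulb 12 mm diameter, 70 to 94 mm, rigid here, to be gripped from above. Origin: centre of its underside; z up its axis. Starts upright on the worktop.
- bracket: Fixed dark steel bracket, 104 mm wide: top plate on side cheeks and a back wall, no floor (98 mm clear inside). Plate underside at z 64.5 mm, top 69.5 mm, nothing higher. Slot in the plate 30 mm wide, open to the front (own -x), passes the collar, not the body. Origin on the worktop, the bottle's axis when the collar meets the slot's end; x along the slot to its end, y across, z up.
- seat (a point): Same point as the bracket's origin, on the worktop: the place of the bottle's axis when it is fully home (collar against the slot's end).
- mouth (a point): Point on the worktop below the middle of the slot's mouth, 58 mm before the seat along the bracket's -x. The slot is flared to 59 mm wide here and narrows to 30 mm at 32 mm before the seat, from where it is parallel.
- blue_vial: Bystander: glass vial with a screw cap, 29 mm diameter, 66 mm tall; origin at the centre of its underside.
- pot_large: Bystander: wide specimen pot with a screw lid, 53 mm diameter, 62 mm tall; origin at the centre of its underside.
- pot_low: Bystander: low specimen pot with a screw lid, 44 mm diameter, 50 mm tall; origin at the centre of its underside.
Mind the look-alikes: they are no part of the job. What is shaped like the dropper but orange is not meant. There is more than one size of the bracket; the one meant has the size given above.

How it is judged:
By the outcome, as a careful person would: the job done as asked, in the order asked, and still so for the second after the job is handed in, with the robot touching nothing.
It also fails if it takes over 42 s, if anything falls off the work surface, if the arm or the gripper's body presses on something with over 40 N, if the wrist force passes 120 N, or if a joint passes its speed limit or range.

ROBOT

A 6-joint arm with a two-finger parallel gripper is mounted at the origin on a cart in front of the work surface, level with it; the furniture and walls round the work are solid. World frame = base frame: x ahead of the robot, y to its left, z up, the work surface at z = 0. Lengths are in mm, angles in rad, forces in N, time in s.
With the tool pointing down it reaches from about 350 to 875 mm from the base axis. Payload 4.2 kg.
Tool frame: the origin (TCP) lies at the very end of the fingers, on their centre line; the grasp point (between the pads) lies 19 mm behind it; z points along the fingers, y is the line along which they close (so a half turn about z gives the same grasp; the last joint's range is limited). The gripper opens to 85 mm and grips with 20 to 120 N. Pads are 22 mm wide; open, the fingers measure 114 mm over their backs; the gripper's body (76 mm by 85 mm) begins 54 mm behind the grasp point. The pads swing forward as they close: fully open they stand 13 mm farther back than shut.
Start: joints at [1.593, 0.385, 0.008, 0, -1.194, -0.259], TCP at [146.589, 607.545, 231.312] pointing down, gripper open.
Joint ranges: [-3.14, 3.14], [-1.21, 2.06], [-1.07, 1.41], [-3.16, 2.05], [-2.99, -0.16], [-3.1, 3.1]. Speed limits (rad/s): [2.79, 2.79, 3.14, 3.14, 3.14, 3.14].

INTERFACE

Orientations are given as a unit quaternion [x, y, z, w].
In Python, from bench import arm, viewer gives the robot as it stands. The module is installed in compiled form; this text tells all that it offers.
- The arm moves only by the shell command python3 -m jog FILE [OPENING], which reads ROWS from the file FILE. ROWS is a JSON list of rows, 1 to 10 of them, each an object with the fields x, y, z (the shift in fractions of the full range, 1 being 750 mm), ax, ay, az (a rotation vector in normalised numbers (1 is pi rad)); a field left out counts as zero; each row is the pose to reach, as a shift and turn from the pose commanded when the command began, along the tool's axes at that moment; what a row does not reach only later rows make up. A row lasts 1/10 s, in which the tool goes at most 50 mm and 0.15 rad, less where a joint would pass 70% of its speed; a pose out of reach is approached as far as the arm can. OPENING is the finger opening in mm, set as the command begins (- or left out keeps the last). The fingers move at their own pace and stop on an object; the grip force is fixed at half the most. Time passes only in rows, so rows that do not move let the fingers close. It prints the time, the measured TCP pose, the force, the opening and the grip force at its end. Shift and turn numbers lie between -1 and 1, and a call with a number outside is refused. Input that does not fit is refused with a message, and nothing moves.
- arm.read_state(): the state, without advancing time (a new reading comes with each control period).
- viewer.get_image(name): name is "scene" or "top"; returns (picture, depth): 400x640x3 uint8, blue, green, red; 400x640 float32, mm along the optical axis (not along the pixel's ray), 0 where there is no reading.
- viewer.get_calibration(name): a dict with "K" (3x3 intrinsics, pixels), "rvec" (rotation vector, rad) and "tvec" (3), from world to camera coordinates, as OpenCV has them. Camera axes: x right, y down, z forward; pixel columns grow to the right and rows downward; lengths in mm; the calibration is good to about 2 mm. A picture is of the moment at which its call begins. get_calibration takes no time and is no camera call.
- arm.job_done(): hands the job in; it is judged then, once.
The state is a dict: "clock": time; "joints": joint angles; "joint_vel": joint speeds; "joint_efforts": joint torques, N m; "position": TCP position; "ee_rot": TCP orientation; "contact_force": force on the tool from outside, world axes, zero at the start; "wrist_torque": the same for the moment, N m; "gripper_width": finger opening in mm; "grasp_force": force on a finger pad.
Only numpy, scipy, OpenCV 4.12 (cv2) and the standard library are available. Lean on these libraries where they do the work, as an engineer would, in place of code of your own. Each camera call takes 0.05 s, during which the arm holds its last target. There are 200 camera calls.

## Working session

There is one attempt and no reset: what is moved stays moved. The work goes in short steps, Python scripts to look and compute and a shell command to move; the robot and the scene stay as the last step left them, time stands still between calls to the robot, and variables do not carry over. Pictures are saved under pics/ and viewed, at most 10 in all, crops included, and the job is handed in when it is done.

```bash
mkdir -p pics; cat > h.py <<'E'
import numpy as np, cv2
from bench import arm, viewer
def snap(n):
    im,d=viewer.get_image(n); c=viewer.get_calibration(n)
    return im,d,np.array(c["K"]),cv2.Rodrigues(np.array(c["rvec"],float))[0],np.array(c["tvec"],float).ravel()
def ray(u,v,K,R,t,z):
    o=-R.T@t; r=R.T@np.linalg.inv(K)@[u,v,1]; return o+r*(z-o[2])/r[2]
def cloud(d,K,R,t):
    v,u=np.mgrid[:400,:640]; P=np.stack([u,v,np.ones_like(u)],-1)@np.linalg.inv(K).T*d[...,None]
    return (P-t)@R
E
python3 - <<'E'
from h import *
for n in("top","scene"):
    im,d,K,R,t=snap(n); cv2.imwrite(f"pics/{n}0.png",im); np.savez(f"{n}0",im=im,d=d,K=K,R=R,t=t); print(n,-R.T@t)
print(arm.read_state())
E
```

```text
top [ 3.28222142e+02 -1.89366082e-01  1.14491082e+03]
scene [  33.59027239 -718.96609803  732.94053267]
{'clock': 0.1, 'joints': array([ 1.59259497e+00,  3.85495585e-01,  6.77100025e-03, -4.36684057e-04,
       -1.19399227e+00, -2.58629329e-01]), 'joint_vel': array([-1.54330081e-05, -2.91243606e-03,  1.67149254e-03,  8.69190800e-04,
       -7.93508159e-05, -7.92776916e-04]), 'joint_efforts': array([-6.55597923e-04, -3.93323457e+01,  1.88926739e+01,  4.19794098e+00,
       -2.63324713e-03,  1.53010554e-06]), 'position': array([146.48182012, 607.06230941, 230.32443376]), 'ee_rot': array([ 9.92987096e-01, -1.18218710e-01, -6.67540516e-05,  9.79200286e-04]), 'contact_force': array([-0.45655874,  0.2001453 ,  0.08071014]), 'wrist_torque': array([-0.00466664,  0.0104915 ,  0.00166355]), 'grasp_force': 0.0, 'gripper_width': 85.55397918838202}
```

View pics/top0.png

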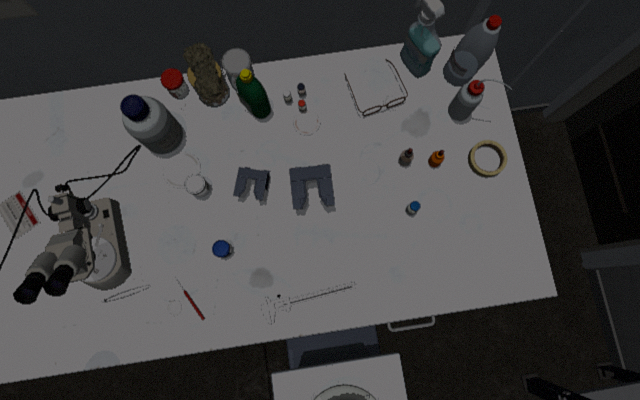

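View pics/scene0.png

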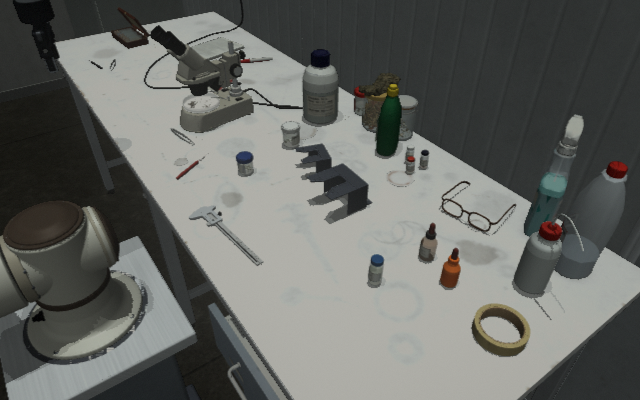

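The top picture shows two brackets: a small one at (252,183) and a large one at (312,187). It also shows two droppers: brownish-grey at (406,157) and orange at (437,158). The blue vial is at (413,208), the blue-lidded pot at (222,248) and the white-lidded pot at (197,185). I'll measure all of these and make one enlarged crop.

```bash
cat > m.py <<'E'
from h import *
T=np.load("top0.npz"); a=[T[k] for k in("d","K","R","t")]; P=cloud(*a); im=T["im"]; K,R,t=a[1:]
# brackets: dark bluish plates, height 64-75
for nm,(u0,u1,v0,v1) in dict(small=(228,275,160,205),large=(283,340,158,215)).items():
    s=np.zeros((400,640),bool); s[v0:v1,u0:u1]=1
    top=np.percentile(P[...,2][s],97)
    m=s&(P[...,2]>top-8)
    Q=P[m]; z=np.median(Q[:,2]); 
    r=cv2.minAreaRect(Q[:,:2].astype(np.float32)); print(nm,m.sum(),"z",z,"rect",r, cv2.boxPoints(r).round(1).tolist())
for nm,(u0,u1,v0,v1) in dict(brown=(395,418,143,170),orange=(426,450,143,170),vial=(403,424,196,220),lidB=(208,236,234,262),lidW=(182,212,170,200)).items():
    s=np.zeros((400,640),bool); s[v0:v1,u0:u1]=1
    m=s&(P[...,2]>12); Q=P[m]; h=Q[:,2].max(); tp=Q[Q[:,2]>h-8]
    print(nm,m.sum(),"zmax",h.round(1),"top xy",tp.mean(0).round(1),"all med",np.median(Q,0).round(1))
S=np.load("scene0.npz")
c=cv2.resize(T["im"][140:220,230:460],None,fx=3.4,fy=3.4,interpolation=cv2.INTER_CUBIC); e=cv2.resize(S["im"][140:300,290:480],(380,320),interpolation=cv2.INTER_CUBIC)
o=np.zeros((600,800,3),np.uint8); o[:c.shape[0],:c.shape[1]]=c; o[275:595,:380]=e; cv2.imwrite("pics/crop1.png",cv2.convertScaleAbs(o,alpha=1.6))
E
python3 m.py
```

```text
small 686 z 50.83090642590106 rect ((509.65203857421875, 68.03932189941406), (373.8741760253906, 102.49828338623047), 35.940391540527344) [[328.20001220703125, -0.20000000298023224], [388.3999938964844, -83.19999694824219], [691.0999755859375, 136.3000030517578], [630.9000244140625, 219.3000030517578]]
large 1321 z 68.99913626891909 rect ((482.63653564453125, -1.6978912353515625), (103.76091766357422, 308.71697998046875), 87.80001068115234) [[326.3999938964844, -47.599998474121094], [634.9000244140625, -59.5], [638.9000244140625, 44.20000076293945], [330.3999938964844, 56.099998474121094]]
brown 203 zmax 1144.9 top xy [ 3.2820e+02 -2.0000e-01  1.1449e+03] all med [ 626.  -256.8   50.7]
orange 201 zmax 1144.9 top xy [ 3.2820e+02 -2.0000e-01  1.1449e+03] all med [ 611.4 -333.1   50.2]
vial 154 zmax 1144.9 top xy [ 3.2820e+02 -2.0000e-01  1.1449e+03] all med [ 493.4 -247.8   63.2]
lidB 285 zmax 1144.9 top xy [ 3.2820e+02 -2.0000e-01  1.1449e+03] all med [464.8 237.2  49.6]
lidW 421 zmax 1144.9 top xy [ 3.2820e+02 -2.0000e-01  1.1449e+03] all med [632.4 281.   61.6]
```

View pics/crop1.png

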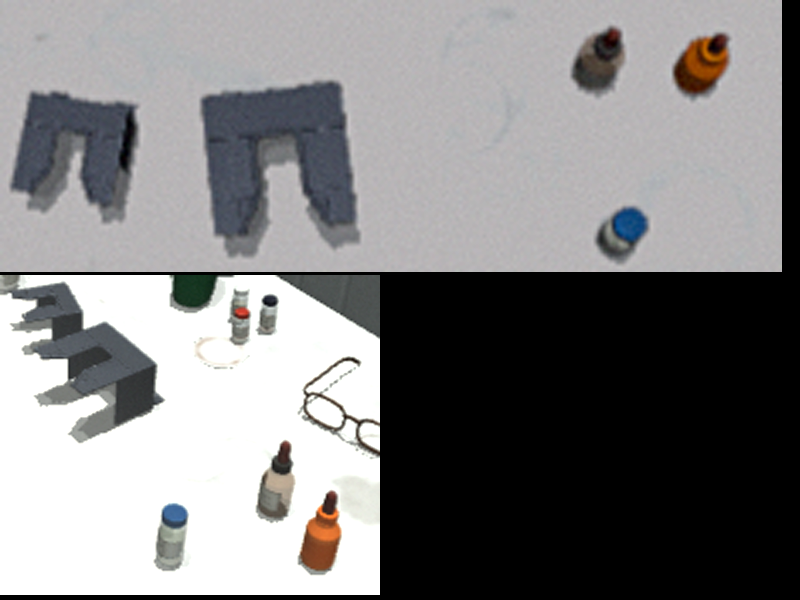

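The crop confirms two candidates for the dropper. The one at top (406,157) is brownish glass with a dark collar and a rubber bulb, so it fits. The one at (437,158) is orange, so it's a look-alike. The large bracket at (312,187) fits too: about 104 mm wide with its plate top at 69 mm. Next I'll refine both poses.

```bash
cat > m2.py <<'E'
from h import *
T=np.load("top0.npz"); S=np.load("scene0.npz")
K,R,t,im,d=[T[k] for k in("K","R","t","im","d")]; P=cloud(d,K,R,t); P[d<=0]=np.nan
s=np.zeros((400,640),bool); s[158:215,283:340]=1
# plate by colour (dark, sharp) and height, rays onto z=69.5
m=s&(P[...,2]>60)&(P[...,2]<80); print("plate z",np.nanmedian(P[m],0),m.sum())
cn=max(cv2.findContours(m.astype(np.uint8),cv2.RETR_EXTERNAL,cv2.CHAIN_APPROX_NONE)[0],key=len)[:,0]
mk=np.argwhere(m)[:,::-1]
Q=np.array([ray(u,v,K,R,t,69.5)[:2] for u,v in mk]).astype(np.float32)
r=cv2.minAreaRect(Q); b=cv2.boxPoints(r); print(r,b.round(1).tolist())
c=np.array(r[0]); 
# axis: edge direction closest to +x
e=[(b[i]-b[i-1])/np.linalg.norm(b[i]-b[i-1]) for i in (1,2)]; x=max(e,key=lambda q:abs(q[0])); x=x*np.sign(x[0]); y=np.array([-x[1],x[0]])
L=np.c_[(Q-c)@x,(Q-c)@y]
print("yaw",np.degrees(np.arctan2(x[1],x[0])))
for a in np.arange(-45,46,5):
    w=L[abs(L[:,0]-a)<2.5][:,1]
    lo,hi=w[w<0],w[w>0]; mid=w[abs(w)<50]; g=np.sort(w); i=np.diff(g).argmax()
    print(a,len(w),"outer",w.min().round(1),w.max().round(1),"gap",g[i].round(1),g[i+1].round(1),"mid",((g[i]+g[i+1])/2).round(1))
w=L[abs(L[:,1])<9][:,0]; print("slot end along x",w.min(),"back",w.max(), "front",L[:,0].min())
def w(l): return c+x*l[0]+y*l[1]
print("c",c,"x",x)
# dropper
for nm,D,box in(("top",T,(395,418,143,170)),("scene",S,(415,442,220,268))):
    K,R,t,im,d=[D[k] for k in("K","R","t","im","d")]; P=cloud(d,K,R,t); P[d<=0]=np.nan
    u0,u1,v0,v1=box; q=P[v0:v1,u0:u1].reshape(-1,3); hsv=cv2.cvtColor(im,cv2.COLOR_BGR2HSV)[v0:v1,u0:u1]
    bgr=im[v0:v1,u0:u1].astype(int); 
    bulb=((bgr[...,2]-bgr[...,1]>12)&(bgr[...,2]<110)&(hsv[...,1]>90)).astype(np.uint8)
    n,l,st,ce=cv2.connectedComponentsWithStats(bulb)
    k=1+st[1:,4].argmax(); print(nm,"bulb",st[k],ce[k]+[u0,v0]); cc=ce[k]+[u0,v0]
    print(" ray z=82",ray(*cc,K,R,t,82)," cam",(-R.T@t), "ray z=94",ray(*cc,K,R,t,94))
    for a,bq in((75,100),(60,72),(30,56)):
        z=q[(q[:,2]>a)&(q[:,2]<bq)]; print("  z",a,bq,len(z),z.mean(0).round(1) if len(z) else "")
    print(np.nanmax(q[:,2]))
E
python3 m2.py
```

```text
plate z [592.96655013  -6.85072747  68.96121554] 1321
((582.6585693359375, -5.662410736083984), (103.71614837646484, 106.71253967285156), 87.84444427490234) [[527.4000244140625, -55.5], [634.0, -59.5], [637.9000244140625, 44.20000076293945], [531.2999877929688, 48.20000076293945]]
yaw -2.155555
-45 41 outer -51.6 50.9 gap -26.4 25.8 mid -0.3
-40 43 outer -49.5 50.4 gap -24.2 22.8 mid -0.7
-35 50 outer -50.1 49.9 gap -20.2 19.8 mid -0.2
-30 55 outer -50.7 51.9 gap -18.0 19.3 mid 0.6
-25 58 outer -51.3 51.4 gap -16.1 16.3 mid 0.1
-20 60 outer -51.9 50.9 gap -16.7 15.7 mid -0.5
-15 59 outer -50.0 50.4 gap -15.0 15.2 mid 0.1
-10 57 outer -50.6 49.8 gap -15.3 17.1 mid 0.9
-5 59 outer -51.2 51.8 gap -15.9 16.6 mid 0.4
0 60 outer -51.8 51.3 gap -16.5 16.1 mid -0.2
5 55 outer -49.9 50.8 gap -17.0 15.5 mid -0.7
10 58 outer -50.5 50.6 gap -15.1 15.0 mid -0.1
15 60 outer -51.1 50.0 gap -13.2 1.7 mid -5.7
20 79 outer -51.7 51.8 gap -43.9 -41.5 mid -42.7
25 81 outer -49.8 51.5 gap -47.0 -44.5 mid -45.8
30 78 outer -50.4 51.0 gap -47.6 -45.1 mid -46.4
35 77 outer -50.7 50.5 gap -50.7 -48.2 mid -49
[... 225 characters left out ...]
29243 -0.03761267]
top bulb [13  6  4  5 15] [409.46666667 150.86666667]
 ray z=82 [ 633.67127869 -261.99415227   82.        ]  cam [ 3.28222142e+02 -1.89366082e-01  1.14491082e+03] ray z=94 [ 630.22283357 -259.03844106   94.        ]
  z 75 100 26 [ 631.7 -260.9   87.6]
  z 60 72 33 [ 630.  -259.5   67.5]
  z 30 56 100 [ 626.1 -256.9   45.4]
94.9525197486952
scene bulb [15  4  5  9 29] [432.20689655 227.79310345]
 ray z=82 [ 635.01707454 -263.98687551   82.        ]  cam [  33.59027239 -718.96609803  732.94053267] ray z=94 [ 623.92985342 -272.37435547   94.        ]
  z 75 100 51 [ 632.1 -265.7   86.2]
  z 60 72 64 [ 629.5 -267.2   66.7]
  z 30 56 199 [ 625.8 -269.8   44.4]
95.7884186604067
```

Careful with the scale: shifts go in shares of 750 mm and turns go in shares of pi rad. That gives: 318 mm / 750 = 0.424, 296 mm / 750 = 0.3947, -0.2 rad / 3.1416 = -0.0637.

```bash
echo '[{"x": 0.0267,"y": 0.0293},{"x": 0.0667,"y": 0.072,"az": -0.0159},{"x": 0.1067,"y": 0.116,"az": -0.0318},{"x": 0.1467,"y": 0.16,"az": -0.0477},{"x": 0.188,"y": 0.204,"az": -0.0637},{"x": 0.2293,"y": 0.248,"az": -0.0637},{"x": 0.2707,"y": 0.292,"az": -0.0637},{"x": 0.312,"y": 0.336,"az": -0.0637},{"x": 0.3533,"y": 0.38,"az": -0.0637},{"x": 0.3947,"y": 0.424,"az": -0.0637}]' > m.json && python3 -m jog m.json 50
cat > g.py <<'E'
import sys; from h import *
from scipy.spatial.transform import Rotation as Ro
s=arm.read_state(); M=Ro.from_quat(s["ee_rot"]).as_matrix()
print("t",s["clock"],"pos",s["position"].round(2),"q",s["joints"].round(3),"yaw",np.arctan2(M[1,0],M[0,0]).round(4),"z",M[:,2].round(4),"F",s["contact_force"].round(1),"w",s["gripper_width"],s["grasp_force"])
if len(sys.argv)>1: print("tool shift",(M.T@(np.array(sys.argv[1:4],float)-s["position"])).round(1))
E
python3 g.py 634 -263 160
```

```text
clock: 1.1
position: [360.0, 227.1, 231.3]
ee_rot: [1.0, -0.018, -0.0, -0.0]
contact_force: [1.1, 0.9, 0.7]
gripper_width: 50.0
grasp_force: 0.0
t 1.1 pos [360.   227.11 231.26] q [ 0.948  0.037 -0.446 -0.    -1.087  0.587] yaw -0.0362 z [-1.e-04  1.e-04 -1.e+00] F [1.1 0.9 0.7] w 50.01258086889793 0.0
tool shift [291.6 479.9  71.2]
```

To row units: 400 mm / 750 = 0.5333, 360 mm / 750 = 0.48.

```bash
echo '[{"x": 0.032,"y": 0.0533},{"x": 0.064,"y": 0.1067},{"x": 0.0973,"y": 0.16},{"x": 0.1293,"y": 0.2133},{"x": 0.1613,"y": 0.2667},{"x": 0.1947,"y": 0.32},{"x": 0.2267,"y": 0.3733},{"x": 0.2587,"y": 0.4267},{"x": 0.292,"y": 0.48},{"x": 0.324,"y": 0.5333}]' > m.json && python3 -m jog m.json && echo '[{"x": 0.0267,"y": 0.044,"z": 0.02},{"x": 0.0533,"y": 0.088,"z": 0.0533},{"x": 0.064,"y": 0.1067,"z": 0.0933},{"x": 0.064,"y": 0.1067,"z": 0.0947},{"x": 0.064,"y": 0.1067,"z": 0.0947},{"x": 0.064,"y": 0.1067,"z": 0.0947}]' > m.json && python3 -m jog m.json; python3 g.py 634 -263 72
python3 - <<'E'
from h import *
im,d,K,R,t=snap("top"); im2=snap("scene")[0]
o=np.zeros((600,800,3),np.uint8); o[:400,:400]=cv2.resize(im[110:210,360:460],(400,400)); o[:600,400:]=cv2.resize(im2[140:290,380:480],(400,600)); cv2.imwrite("pics/above.png",cv2.convertScaleAbs(o,alpha=1.5))
E
```

```text
clock: 2.1
position: [588.3, -181.5, 230.7]
ee_rot: [1.0, -0.019, -0.0, -0.0]
contact_force: [1.3, 0.7, -0.3]
gripper_width: 50.1
grasp_force: 0.0
clock: 2.7
position: [633.5, -260.8, 162.2]
ee_rot: [1.0, -0.018, 0.001, 0.0]
contact_force: [0.4, 0.7, 0.7]
gripper_width: 50.0
grasp_force: 0.0
t 2.7 pos [ 633.47 -260.83  162.16] q [-1.550e-01  5.340e-01  7.400e-02  1.000e-03 -1.109e+00  1.690e+00] yaw -0.0356 z [ 2.3e-03 -9.0e-04 -1.0e+00] F [0.4 0.7 0.7] w 49.98288882159569 0.0
tool shift [ 0.4  2.1 90.2]
```

View pics/above.png

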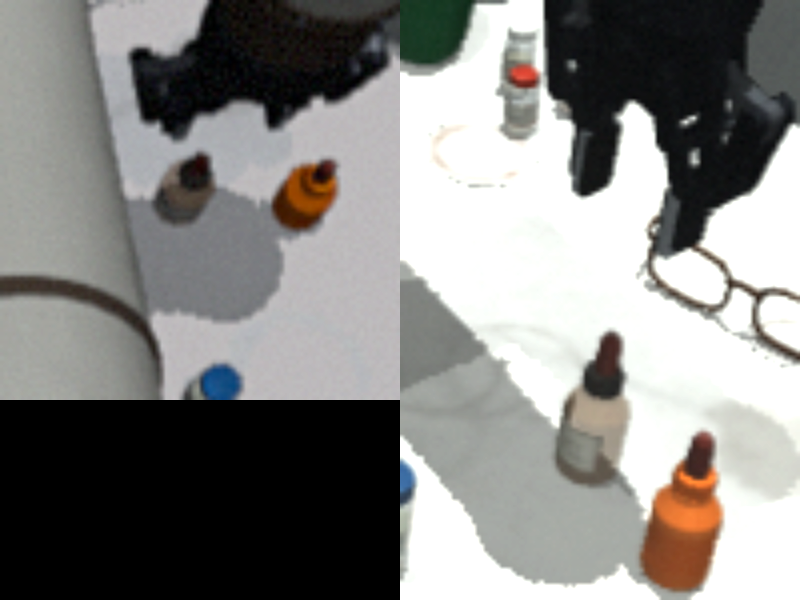

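The picture shows the open gripper directly above the brown dropper. Its bulb is at scene (432,228), and the fingers are clear of the orange bottle.

To row units: 86 mm / 750 = 0.1147, 80 mm / 750 = 0.1067.

```bash
echo '[{"y": 0.0027,"z": 0.04},{"y": 0.0027,"z": 0.0733},{"y": 0.0027,"z": 0.0933},{"y": 0.0027,"z": 0.1067},{"y": 0.0027,"z": 0.1147},{"y": 0.0027,"z": 0.1147},{"y": 0.0027,"z": 0.1147}]' > m.json && python3 -m jog m.json; python3 g.py 634 -263 72
python3 - <<'E'
from h import *
im2=snap("scene")[0]
cv2.imwrite("pics/down.png",cv2.convertScaleAbs(cv2.resize(im2[180:280,390:490],(600,600),interpolation=cv2.INTER_CUBIC),alpha=1.5))
E
```

```text
clock: 3.5
position: [633.5, -263.6, 75.4]
ee_rot: [1.0, -0.018, 0.001, 0.0]
contact_force: [0.4, -0.1, -0.1]
gripper_width: 50.1
grasp_force: 0.0
t 3.5 pos [ 633.5  -263.56   75.4 ] q [-0.159  0.615 -0.016  0.    -0.938  1.693] yaw -0.0364 z [ 1.8e-03 -7.0e-04 -1.0e+00] F [ 0.4 -0.1 -0.1] w 50.10896364260999 0.0
tool shift [ 0.5 -0.6  3.4]
```

View pics/down.png

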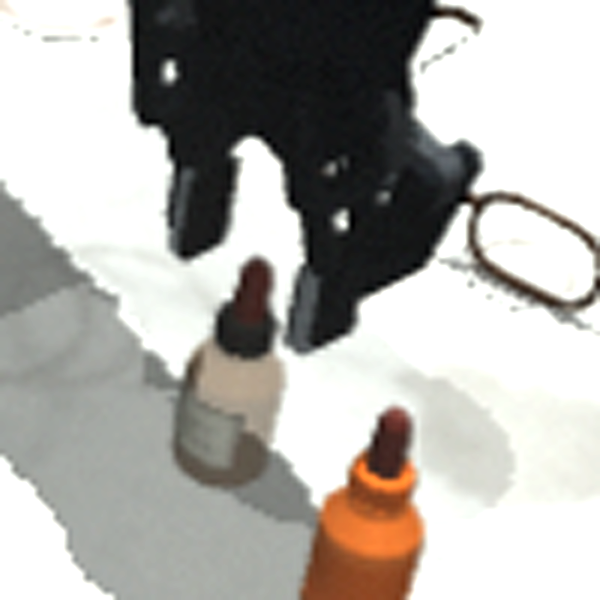

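The picture shows the bulb at crop (255,290), midway between the fingertips at (200,245) and (310,340). I'll lower 3 mm and close.

To row units: 3.5 mm / 750 = 0.0047.

```bash
echo '[{"z": 0.0047},{"z": 0.0047},{"z": 0.0047}]' > m.json && python3 -m jog m.json && python3 g.py && echo '[{},{},{},{},{},{},{},{}]' > m.json && python3 -m jog m.json 5; python3 g.py
```

```text
clock: 3.85
position: [632.8, -263.4, 70.9]
ee_rot: [1.0, -0.018, 0.0, 0.0]
contact_force: [-1.0, 0.1, -0.1]
gripper_width: 50.2
grasp_force: 0.0
t 3.85 pos [ 632.82 -263.43   70.9 ] q [-0.159  0.62  -0.02   0.    -0.931  1.693] yaw -0.0368 z [ 1.e-04 -1.e-04 -1.e+00] F [-1.   0.1 -0.1] w 50.17286515982205 0.0
clock: 4.65
position: [633.0, -263.5, 71.0]
ee_rot: [1.0, -0.018, 0.0, 0.0]
contact_force: [0.9, -0.3, 1.9]
gripper_width: 9.2
grasp_force: 58.7
t 4.65 pos [ 632.98 -263.5    71.04] q [-0.159  0.62  -0.02   0.    -0.931  1.693] yaw -0.0367 z [ 5.e-04 -2.e-04 -1.e+00] F [ 0.9 -0.3  1.9] w 9.248068232400197 58.6883937589846
```

To row units: -100 mm / 750 = -0.1333, -95 mm / 750 = -0.1267.

```bash
echo '[{"z": -0.0133},{"z": -0.04},{"z": -0.0733},{"z": -0.1067},{"z": -0.1267},{"z": -0.1333},{"z": -0.1333}]' > m.json && python3 -m jog m.json; python3 g.py 478 -1.9 171
python3 - <<'E'
from h import *
im2=snap("scene")[0]
cv2.imwrite("pics/lift.png",cv2.convertScaleAbs(cv2.resize(im2[150:270,390:490],(500,600),interpolation=cv2.INTER_CUBIC),alpha=1.5))
E
```

```text
clock: 5.35
position: [632.9, -263.3, 171.5]
ee_rot: [1.0, -0.018, 0.001, -0.0]
contact_force: [-0.6, -0.3, -1.0]
gripper_width: 9.1
grasp_force: 58.5
t 5.35 pos [ 632.87 -263.29  171.54] q [-0.159  0.528  0.089 -0.    -1.131  1.693] yaw -0.0369 z [ 1.1e-03  1.0e-04 -1.0e+00] F [-0.6 -0.3 -1. ] w 9.103559946643863 58.54819822972786
tool shift [-164.4 -255.5    0.4]
```

View pics/lift.png

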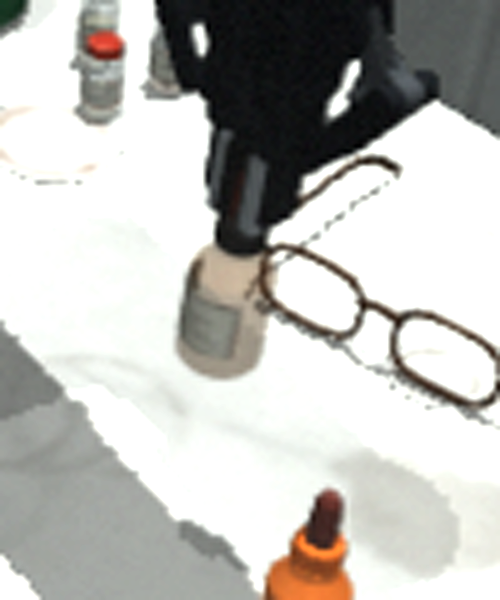

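The bottle is in the gripper and hangs upright; its body is at crop (225,320). I'll carry it to a point in front of the mouth.

To row units: -255.5 mm / 750 = -0.3407, -164 mm / 750 = -0.2187.

```bash
echo '[{"x": -0.0133,"y": -0.02},{"x": -0.04,"y": -0.0627},{"x": -0.0733,"y": -0.1133},{"x": -0.1067,"y": -0.1667},{"x": -0.14,"y": -0.22},{"x": -0.1733,"y": -0.2707},{"x": -0.2,"y": -0.3133},{"x": -0.2133,"y": -0.3333},{"x": -0.2187,"y": -0.3407},{"x": -0.2187,"y": -0.3407}]' > m.json && python3 -m jog m.json && echo '[{"z": 0.0267},{"z": 0.0667},{"z": 0.1},{"z": 0.12},{"z": 0.1253},{"z": 0.128},{"z": 0.128},{"z": 0.128}]' > m.json && python3 -m jog m.json; python3 g.py 588.2 -5.9 74
cat > chk.py <<'E'
import sys; from h import *
im2,d,K,R,t=snap("scene"); P=cloud(d,K,R,t); P[d<=0]=np.nan
im1=snap("top")[0]
o=np.zeros((600,800,3),np.uint8); o[:400,:400]=cv2.resize(im1[140:240,260:360],(400,400)); o[:,400:]=cv2.resize(im2[120:270,290:390],(400,600),interpolation=cv2.INTER_CUBIC); cv2.imwrite("pics/%s.png"%sys.argv[1],cv2.convertScaleAbs(o,alpha=1.6))
E
python3 chk.py front
```

```text
clock: 6.4
position: [477.7, -1.7, 170.3]
ee_rot: [1.0, -0.018, -0.001, 0.0]
contact_force: [1.0, 1.0, -0.7]
gripper_width: 9.0
grasp_force: 58.6
clock: 7.2
position: [479.1, -2.0, 75.6]
ee_rot: [1.0, -0.018, 0.001, -0.0]
contact_force: [-0.2, -0.1, -1.2]
gripper_width: 9.1
grasp_force: 58.6
t 7.2 pos [479.09  -2.05  75.61] q [ 0.336  0.324 -0.548  0.    -0.697  1.198] yaw -0.037 z [ 1.8e-03  5.0e-04 -1.0e+00] F [-0.2 -0.1 -1.2] w 9.108975650990153 58.63810670052317
tool shift [109.2  -0.2   1.8]
```

View pics/front.png

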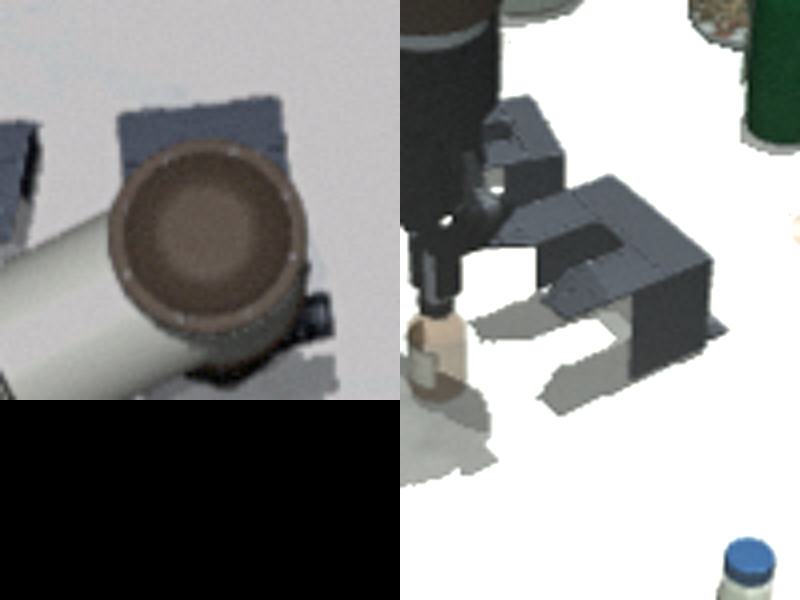

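The picture shows the bottle in front of the mouth, in line with the slot, at scene crop (437,350) with its collar near plate height. I'll lower 2 mm and slide in.

To row units: 56 mm / 750 = 0.0747, 52 mm / 750 = 0.0693.

```bash
echo '[{"z": 0.0027},{"x": 0.0107,"z": 0.0027},{"x": 0.0213,"z": 0.0027},{"x": 0.032,"z": 0.0027},{"x": 0.0427,"z": 0.0027},{"x": 0.0533,"z": 0.0027},{"x": 0.0613,"z": 0.0027},{"x": 0.0693,"z": 0.0027},{"x": 0.0747,"z": 0.0027},{"x": 0.0747,"z": 0.0027}]' > m.json && python3 -m jog m.json; python3 g.py 588.2 -5.9 73.5; python3 chk.py mouth
```

```text
clock: 8.3
position: [534.8, -4.1, 72.8]
ee_rot: [1.0, -0.018, 0.0, 0.0]
contact_force: [-0.1, -0.5, -0.2]
gripper_width: 9.1
grasp_force: 58.6
t 8.3 pos [534.8   -4.1   72.77] q [ 0.296  0.406 -0.416  0.    -0.748  1.238] yaw -0.0369 z [ 3.e-04 -0.e+00 -1.e+00] F [-0.1 -0.5 -0.2] w 9.084590045645161 58.636955143349496
tool shift [53.4 -0.2 -0.7]
```

View pics/mouth.png

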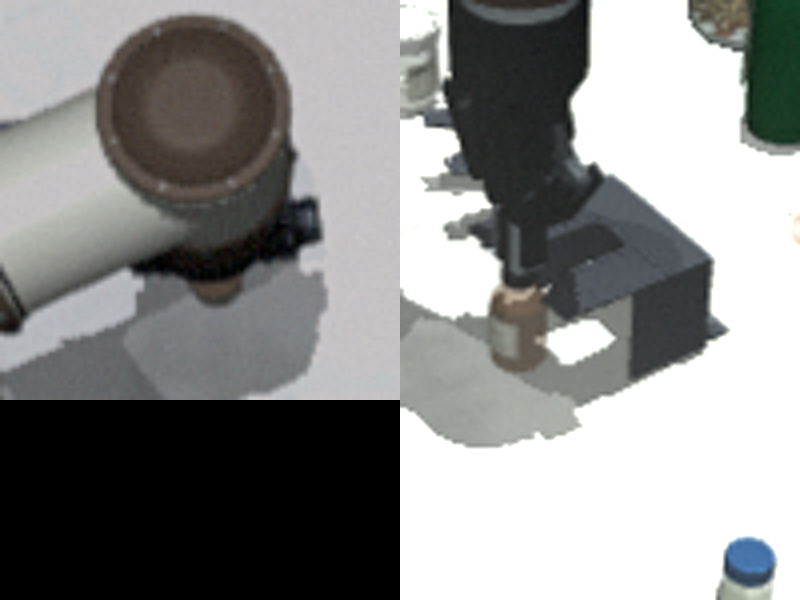

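The shoulder is entering under the plate at the flare, scene crop (520,290), with no contact force. I'll continue.

To row units: 46 mm / 750 = 0.0613, 44 mm / 750 = 0.0587.

```bash
echo '[{"x": 0.0067},{"x": 0.0147},{"x": 0.0227},{"x": 0.0307},{"x": 0.0387},{"x": 0.0467},{"x": 0.0533},{"x": 0.0587},{"x": 0.0613},{"x": 0.0613}]' > m.json && python3 -m jog m.json; python3 g.py 588.2 -5.9 73.5
```

```text
clock: 9.4
position: [580.4, -5.8, 72.7]
ee_rot: [1.0, -0.018, -0.0, 0.0]
contact_force: [-0.6, -0.1, -1.6]
gripper_width: 9.4
grasp_force: 58.6
t 9.4 pos [580.39  -5.83  72.71] q [ 0.269  0.469 -0.302  0.    -0.8    1.265] yaw -0.0369 z [-1.e-04 -0.e+00 -1.e+00] F [-0.6 -0.1 -1.6] w 9.352078969259484 58.63773585483386
tool shift [ 7.8 -0.2 -0.8]
```

To row units: 5 mm / 750 = 0.0067, 4 mm / 750 = 0.0053.

```bash
echo '[{"x": 0.0013},{"x": 0.0027},{"x": 0.004},{"x": 0.0053},{"x": 0.0067},{"x": 0.0067}]' > m.json && python3 -m jog m.json; echo '[{"x": 0.0013},{"x": 0.0013}]' > m.json && python3 -m jog m.json ; echo '[{"x": 0.0013},{"x": 0.0013}]' > m.json && python3 -m jog m.json
```

```text
clock: 10.0
position: [585.4, -6.0, 72.8]
ee_rot: [1.0, -0.018, 0.0, 0.0]
contact_force: [0.2, -1.0, -0.7]
gripper_width: 9.2
grasp_force: 58.6
clock: 10.2
position: [586.4, -6.0, 72.8]
ee_rot: [1.0, -0.018, 0.0, -0.0]
contact_force: [-0.2, 0.3, -0.2]
gripper_width: 9.0
grasp_force: 58.6
clock: 10.4
position: [587.4, -6.0, 72.8]
ee_rot: [1.0, -0.018, 0.0, -0.0]
contact_force: [0.2, -0.7, -0.3]
gripper_width: 9.1
grasp_force: 58.6
```

```bash
for i in 1; do echo '[{"x": 0.0013},{"x": 0.0013}]' > m.json && python3 -m jog m.json; echo '[{"x": 0.0013},{"x": 0.0013}]' > m.json && python3 -m jog m.json; done | grep -E "pos|force"
```

```text
position: [588.4, -6.1, 72.8]
contact_force: [0.3, 0.4, -0.1]
grasp_force: 58.6
position: [589.4, -6.1, 72.8]
contact_force: [0.2, 0.7, -1.7]
grasp_force: 58.6
```

To row units: 1 mm / 750 = 0.0013.

```bash
echo '[{"x": 0.0013},{"x": 0.0013}]' > m.json && python3 -m jog m.json| grep -E "pos|contact"; echo '[{"x": 0.0013},{"x": 0.0013}]' > m.json && python3 -m jog m.json| grep -E "pos|contact"
```

```text
position: [590.4, -6.1, 72.8]
contact_force: [0.0, -0.2, -0.9]
position: [590.8, -6.3, 72.7]
contact_force: [-1.1, -0.2, -0.3]
```

To row units: 1 mm / 750 = 0.0013.

```bash
echo '[{"x": 0.0013},{"x": 0.0013},{"x": 0.0013}]' > m.json && python3 -m jog m.json| grep -E "pos|contact|rot"; python3 g.py
```

```text
position: [591.1, -6.4, 72.5]
ee_rot: [1.0, -0.019, -0.001, 0.0]
contact_force: [-4.2, 0.8, 1.1]
t 11.5 pos [591.11  -6.39  72.52] q [ 0.263  0.485 -0.272 -0.    -0.815  1.271] yaw -0.0371 z [-2.5e-03 -3.0e-04 -1.0e+00] F [-4.2  0.8  1.1] w 9.039675972560854 58.85800091553392
```

The x force shows contact: the collar is at the end of the slot. I'll ease the push and set the bottle down.

To row units: 1.3 mm / 750 = 0.0017, 1 mm / 750 = 0.0013.

```bash
echo '[{"x": -0.0009},{"x": -0.0009,"z": 0.0007},{"x": -0.0009,"z": 0.0013},{"x": -0.0009,"z": 0.0017},{"x": -0.0009,"z": 0.0017}]' > m.json && python3 -m jog m.json| grep -E "pos|contact"; echo '[{"z": 0.0005},{"z": 0.0005}]' > m.json && python3 -m jog m.json| grep -E "pos|contact"
```

```text
position: [591.2, -6.3, 71.4]
contact_force: [-4.2, 0.4, 1.3]
position: [591.2, -6.3, 71.0]
contact_force: [-4.4, 0.2, 1.8]
```

To row units: 0.4 mm / 750 = 0.0005.

```bash
echo '[{"z": 0.0005},{"z": 0.0005}]' > m.json && python3 -m jog m.json| grep -E "pos|contact"; echo '[{"z": 0.0004},{"z": 0.0004}]' > m.json && python3 -m jog m.json| grep -E "pos|contact"
```

```text
position: [591.3, -6.3, 71.0]
contact_force: [-5.5, 0.3, 2.8]
position: [591.3, -6.3, 71.0]
contact_force: [-6.0, 0.0, 5.1]
```

To row units: -170 mm / 750 = -0.2267, -150 mm / 750 = -0.2.

```bash
echo '[{},{},{},{}]' > m.json && python3 -m jog m.json 40; echo '[{"z": -0.0133},{"z": -0.04},{"z": -0.0933},{"z": -0.1467},{"x": -0.04,"z": -0.1733},{"x": -0.0933,"z": -0.1733},{"x": -0.1467,"z": -0.1733},{"x": -0.2,"z": -0.1733},{"x": -0.2267,"z": -0.1733},{"x": -0.2267,"z": -0.1733}]' > m.json && python3 -m jog m.json; python3 chk.py rel
python3 - <<'E'
from h import *
T=np.load("top0.npz")
im,d,K,R,t=snap("scene"); P=cloud(d,K,R,t); P[d<=0]=np.nan
q=P[130:230,290:390].reshape(-1,3); q=q[(abs(q[:,0]-590)<25)&(abs(q[:,1]+6)<20)]
for a,b in((75,84),(84,92),(92,99)):
    z=q[(q[:,2]>a)&(q[:,2]<b)]; print(a,b,len(z),z.mean(0).round(1) if len(z) else "")
print(arm.read_state()["clock"])
E
```

```text
clock: 13.0
position: [592.4, -6.0, 70.6]
ee_rot: [1.0, -0.018, 0.001, -0.0]
contact_force: [1.1, 0.4, 0.4]
gripper_width: 40.0
grasp_force: 0.0
clock: 14.0
position: [419.5, -0.2, 201.6]
ee_rot: [1.0, -0.018, 0.001, -0.001]
contact_force: [0.5, 1.4, 0.6]
gripper_width: 39.8
grasp_force: 0.0
75 84 19 [590.2  -9.9  80.1]
84 92 16 [590.9  -9.3  88.4]
92 99 6 [591.9  -7.2  93.8]
14.15
```

View pics/rel.png

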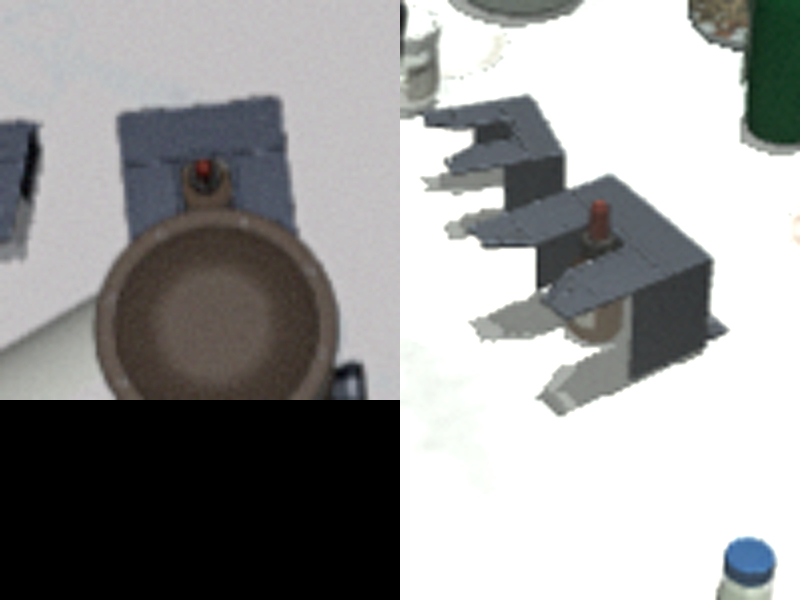

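The bottle stands upright and released. Its bulb is at scene crop (600,220), and in the top crop its collar at (207,175) touches the slot's end. The gripper is clear.

```bash
python3 -c "
from bench import arm; print(arm.job_done())"
```

```text
the job is handed in; nothing more can be done
None
```

The dropper bottle is standing upright and released in the 104 mm bracket, with its collar against the slot's end; the vial and pots were not touched, and I handed the job in after about 14 s of robot time.

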